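# Change over the hearing aid battery wheels on the nightstand

## Robot

A 7-joint arm with a two-finger parallel gripper is mounted at the origin on the work surface. World frame = base frame: x ahead of the robot, y to its left, z up, the work surface at z = 0. Lengths are in mm, angles in rad, forces in N, time in s.
With the tool pointing down it reaches from about 350 to 900 mm from the base axis. Payload 19.9 kg.
Tool frame: the origin (TCP) lies at the very end of the fingers, on their centre line; the grasp point (between the pads) lies 19 mm behind it; z points along the fingers, y is the line along which they close (so a half turn about z gives the same grasp; the last joint's range is limited). The gripper opens to 85 mm and grips with 20 to 120 N. Pads are 22 mm wide; open, the fingers measure 114 mm over their backs; the gripper's body (76 mm by 85 mm) begins 54 mm behind the grasp point. The pads swing forward as they close: fully open they stand 13 mm farther back than shut.
Start: joints at [1.302, 0.417, -0.01, 1.614, 0.005, 1.111, -0.053], TCP at [140.534, -608.976, 231.26] pointing down, gripper open.
Joint ranges: [-2.81, 2.81], [-0.39, 2.02], [-1.27, 1.25], [0.06, 2.57], [-1.19, 4.33], [0.19, 2], [-2.82, 2.82]. Speed limits (rad/s): [1.89, 1.89, 2.39, 2.39, 3.01, 3.01, 3.01].

## Interface

Orientations are given as a 3x3 rotation matrix whose columns are the frame's x, y, z axes.
In Python, from plant import robot gives the robot as it stands. The module is installed in compiled form; this text tells all that it offers.
- The arm moves only by the tool apply_moves, never from a script. Its argument "targets" is one flat list of numbers, 7 for each row, row after row: the shift along the tool's x, y, z in cm, then the turn, a rotation vector about the tool's x, y, z in rad, then the opening, from 0 (shut) to 1 (fully open). A call has exactly 10 rows; each row shifts and turns the commanded pose from where the row before left it, along the tool's axes as they then stand; what a row does not reach is not made up. A row lasts 1/8 s, in which the tool goes at most 62.5 mm and 10.7 degrees, less where a joint would pass 70% of its speed; a pose out of reach is approached as far as the arm can. A call with a gripper value outside its range is refused whole. The fingers move at their own pace and stop on an object; the grip force is fixed at half the most. Time passes only in rows, so rows that do not move let the fingers close, or fill a call up. It gives the time, the measured TCP pose, the force, the opening and the grip force at its end, in the units of the state.
- robot.sense(): the state, without advancing time (a new reading comes with each control period).
- robot.get_image(name): name is "side" or "top"; returns the picture (420x560x3 uint8, red, green, blue); there is no depth.
- robot.camera_model(name): a dict with "fov_y" (degrees; the focal length in pixels is half the picture's height over the tangent of half this angle, whatever the lens; pixels are square), "cx", "cy" (the principal point, pixels), "pose" (4x4, takes a point from camera to world coordinates). Camera axes: x right, y down, z forward; pixel columns grow to the right and rows downward; lengths in mm; the calibration is good to about 2 mm. A picture is of the moment at which its call begins. camera_model takes no time and is no camera call.
- robot.hand_in(): hands the job in; it is judged then, once.
The state is a dict: "time": time; "joint_pos": joint angles; "dq": joint speeds; "effort": joint torques, N m; "ee_pos": TCP position; "orientation": TCP orientation; "wrist_force": force on the tool from outside, world axes, zero at the start; "wrist_torque": the same for the moment, N m; "grip_width": finger opening in mm; "grasp_force": force on a finger pad.
Only numpy, scipy, OpenCV 4.12 (cv2) and the standard library are available. Lean on these libraries where they do the work, as an engineer would, in place of code of your own. Each camera call takes 0.05 s, during which the arm holds its last target. There are 200 camera calls.

## Task

First take the empty battery wheel with the white knob out of the pebble dish and lay it in the steel cup, then lay the blue-knobbed wheel in the pebble dish in its place, and last pack the orange-knobbed wheel into the deep, light-lined half of the open black travel case. Each wheel must end lying flat, knob up and let go. Leave the green-knobbed wheel, the round tin and the folded lamp as they are, and do not shove the cup, dish or case about.

Things in the scene. Friction and masses are not known exactly. Their poses are not given: they have to be found in the camera images.
- wheel_white: battery wheel: clear disc 48 mm across, 10 mm thick, with a round white knob (20 mm across, 16 mm tall, gripped from above at any yaw) on its middle, 26 mm tall in all; about 30 g; the spent one, its eight small cell pockets are dark and empty. Origin: centre of the underside; z up through the knob. It starts lying flat in the pebble dish.
- wheel_blue: battery wheel: clear disc 48 mm across, 10 mm thick, with a round blue knob (20 mm across, 16 mm tall, gripped from above at any yaw) on its middle, 26 mm tall in all; about 30 g; eight silver cells show round the knob. Origin: centre of the underside; z up through the knob. It starts on the stool top (z = 0), in the row nearer the robot.
- wheel_orange: battery wheel: clear disc 48 mm across, 10 mm thick, with a round orange knob (20 mm across, 16 mm tall, gripped from above at any yaw) on its middle, 26 mm tall in all; about 30 g; eight silver cells show round the knob. Origin: centre of the underside; z up through the knob. It starts on the stool top (z = 0), in the row nearer the robot.
- wheel_green: battery wheel: clear disc 48 mm across, 10 mm thick, with a round green knob (20 mm across, 16 mm tall, gripped from above at any yaw) on its middle, 26 mm tall in all; about 30 g; eight silver cells show round the knob. Origin: centre of the underside; z up through the knob. It starts on the stool top, in the row nearer the robot, and stays there.
- cup: low round stainless steel cup, loose, upright, 150 g: 50 mm tall, outside 88 mm in diameter at the foot and 92 mm at the rim, wall 3 mm, inside 82 mm wide at its flat floor, which is 4 mm above the stool top. Origin: centre of its underside, z up.
- dish: shallow round grey-green ceramic pebble dish, loose, 250 g: 16 mm tall, rim 106 mm in diameter outside, wall 4 mm, flat inner floor about 78 mm in diameter, 5 mm above the stool top. Origin: centre of its underside, z up.
- case: black hearing aid travel case, loose, 160 g, opened flat. Deep half (light grey lining): tray 90 (x) by 82 (y) mm outside, 22 mm tall, walls 3 mm, inner floor 3 mm above the stool. Shallow dark-lined lid half (80 by 82, 12 mm tall) lies 88 mm along +x, away from the robot; the clasp is on the deep half's -x face. Origin: centre of the deep half's underside, z up.
- tin: round lip balm tin, red with an aluminium lid band, no knob, 42 mm in diameter, 17 mm tall, in the row nearer the robot; stays where it is. Origin: centre of its underside.
- lamp: folded aluminium reading lamp lying along x near the stool's left (+y) edge, about 150 mm (x) by 40 mm (y) and 32 mm tall, 450 g; stays where it is. Origin: on the underside, near the middle of its length.
Things that resemble listed ones, but are neither listed nor needed, are in the scene too. What is shaped like the wheel_orange but pink or yellow is not meant.

How it is judged:
By the outcome, as a careful person would: the job done as asked, in the order asked, and still so for the second after the job is handed in, with the robot touching nothing.
It also fails if it takes over 83 s, if anything falls off the work surface, if the arm or the gripper's body presses on something with over 40 N, if the wrist force passes 120 N, or if a joint passes its speed limit or range.

## Working session

There is one attempt and no reset: what is moved stays moved. The work goes in short steps, Python scripts to look and compute and a tool call to move; the robot and the scene stay as the last step left them, time stands still between calls to the robot, and variables do not carry over. Pictures are saved under pics/ and viewed, at most 14 in all, crops included, and the job is handed in when it is done.

Besides the shell and the picture viewer there is one more tool, called after "Request:" as name(argument=value, ...) on one line, values as JSON. apply_moves: Moves the arm, as the interface text tells. Its arguments: {"type":"object","properties":{"targets":{"type":"array"}},"required":["targets"]}

```bash
mkdir -p pics; cat > h.py <<'E'
import numpy as np, cv2
from plant import robot
def px2w(name,u,v,z):
    m=robot.camera_model(name);f=210/np.tan(np.radians(m["fov_y"])/2);P=np.array(m["pose"])
    d=P[:3,:3]@np.array([(u-m["cx"])/f,(v-m["cy"])/f,1]);o=P[:3,3]
    return (o+d*(z-o[2])/d[2]).round(1)
def shot(name,fn,crop=None,s=1):
    im=robot.get_image(name)[:,:,::-1]
    if crop: a,b,c,d=crop; im=im[b:d,a:c]
    cv2.imwrite("pics/"+fn,cv2.resize(im,None,fx=s,fy=s,interpolation=cv2.INTER_CUBIC))
E
python3 - <<'E'
from h import *
shot("top","t0.png",s=1.4);shot("side","s0.png",s=1.4)
for n in("top","side"):print(robot.camera_model(n))
s=robot.sense();print(s["time"],s["ee_pos"],s["orientation"],s["grip_width"])
E
```

```text
{'fov_y': 51.84684579978319, 'cx': 280.7564430757228, 'cy': 211.43686866340823, 'pose': array([[ 2.63701099e-02, -9.92343847e-01,  1.20657812e-01,
         4.29136039e+02],
       [-9.98967827e-01, -2.16937504e-02,  3.99081633e-02,
        -5.48563611e+00],
       [-3.69850999e-02, -1.21585654e-01, -9.91891643e-01,
         8.46999354e+02],
       [ 0.00000000e+00,  0.00000000e+00,  0.00000000e+00,
         1.00000000e+00]])}
{'fov_y': 57.35731706434782, 'cx': 278.5472161681939, 'cy': 211.084693547275, 'pose': array([[-8.61847847e-01, -3.56221661e-01,  3.61004733e-01,
         2.44247749e+02],
       [-5.07138707e-01,  6.12815776e-01, -6.06025706e-01,
         4.88403778e+02],
       [-5.34991167e-03, -7.05381424e-01, -7.08807750e-01,
         5.68608017e+02],
       [ 0.00000000e+00,  0.00000000e+00,  0.00000000e+00,
         1.00000000e+00]])}
0.1 [ 140.47260322 -608.69803966  230.71575541] [[ 9.74379753e-01  2.24908819e-01 -3.46257987e-04]
 [ 2.24909064e-01 -9.74379187e-01  1.05541783e-03]
 [-1.00013798e-04 -1.10625432e-03 -9.99999383e-01]] 85.45960502966577
```

View pics/t0.png

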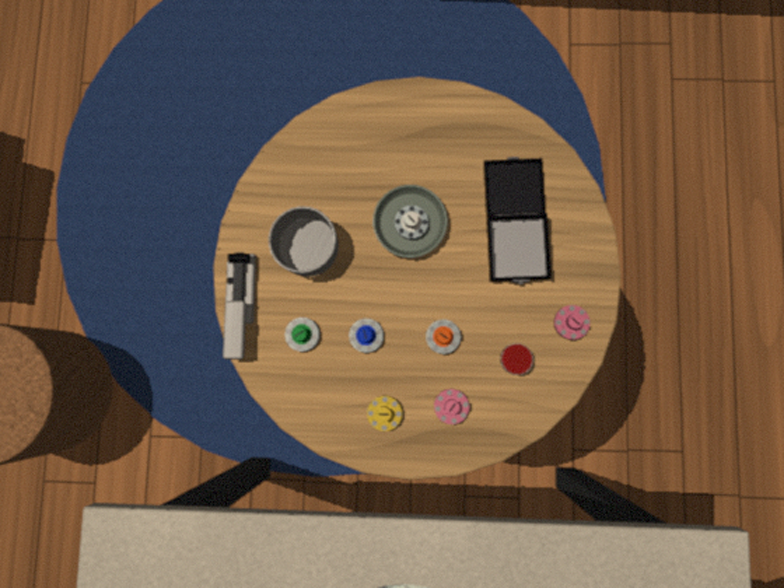

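View pics/s0.png

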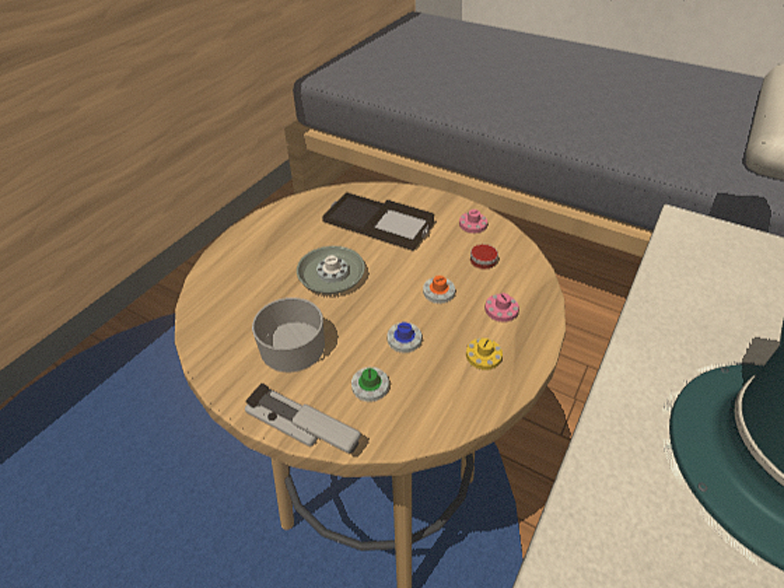

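The views show these candidates (top view, native px):
- **White knob:** in the dish at (294,158). It is the only white one.
- **Blue:** (261,239).
- **Orange:** (316,241). The lookalikes are pink at (322,290) and (409,230), yellow at (275,295) and the red tin at (369,256).
- **Green:** (215,239), which stays where it is.

The cup is at about (217,172) and the deep light-lined half of the case at (371,178). I'll check the choice in a close crop and measure.

```bash
python3 - <<'E'
from h import *
shot("top","t1.png",(150,105,430,310),2.8)
ims={n:robot.get_image(n) for n in("top","side")}
R={"blue":(100,130),"orange":(6,13),"green":(45,80)}
for n,im in ims.items():
    hsv=cv2.cvtColor(im,cv2.COLOR_RGB2HSV)
    for k,(a,b) in R.items():
        m=((hsv[...,0]>=a)&(hsv[...,0]<=b)&(hsv[...,1]>190)&(hsv[...,2]>70)).astype(np.uint8)
        _,_,st,c=cv2.connectedComponentsWithStats(m)
        for s,cc in zip(st[1:],c[1:]):
            if 30<s[4]<600: print(n,k,s,cc.round(1),px2w(n,*cc,24 if n=="top" else 19))
E
```

```text
top blue [256 233  11  13  75] [261.  238.8] [475.7  63.9  24. ]
top orange [310 234  13  13 123] [316.1 239.9] [476.3 -41.1  24. ]
side orange [307 197  13  13  81] [313.2 203.5] [473.8 -36.4  19. ]
```

View pics/t1.png

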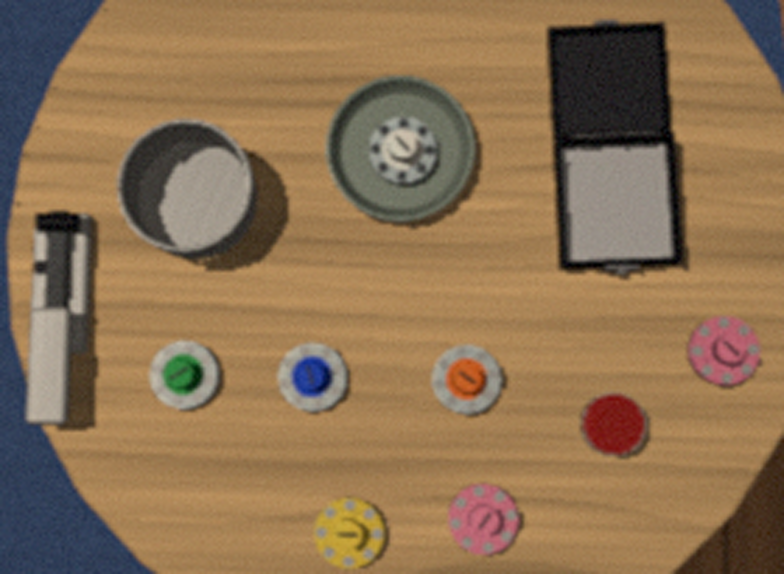

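The crop (2.8x) confirms the choice. The white knob at (403,148) sits on a disc with dark, empty pockets, in a dish centred at (402,149). Blue is at (313,377), orange at (467,380), the cup rim centre at (186,188) and the light tray centre at (620,204).

```bash
python3 - <<'E'
from h import *
for k,(u,v,z) in dict(whiteknob=(403,148,31),whitedisc=(404,151,15),dish=(402,149,16),cup=(186,188,50),case=(620,204,3),caseTL=(565,148,3),caseBR=(677,260,3),caseBL=(568,266,3),caseTR=(670,143,3),blue=(312,376,26),bluedisc=(313,377,10),orange=(467,378,26),orangedisc=(467,380,10),green=(183,373,26)).items():
    print(k,px2w("top",u/2.8+150-.3,v/2.8+105-.3,z))
# side view cup rim & dish
for k,(u,v,z) in dict(cup=(289,322,50),dish=(332,270,16),whiteknob=(333,259,31),blue=(404,327,26),orange=(439,281,26),green=(369,374,26)).items(): print("side",k,px2w("side",u/1.4,v/1.4,z))
E
```

```text
whiteknob [633.8   5.2  31. ]
whitedisc [635.6   4.7  15. ]
dish [636.8   6.1  16. ]
cup [598.8 150.9  50. ]
case [ 603.  -148.1    3. ]
caseTL [ 642.7 -109.3    3. ]
caseBR [ 563.9 -187.8    3. ]
caseBL [ 558.1 -112.     3. ]
caseTR [ 647.6 -183.2    3. ]
blue [475.4  63.5  26. ]
bluedisc [475.6  64.2  10. ]
orange [476.6 -41.6  26. ]
orangedisc [476.1 -42.3  10. ]
green [475.3 151.9  26. ]
side cup [597.2 152.8  50. ]
side dish [629.9  13.   16. ]
side whiteknob [632.2   4.9  31. ]
side blue [474.   66.5  26. ]
side orange [473.8 -37.4  26. ]
side green [473.3 156.3  26. ]
```

Request:
apply_moves(targets=[0, 0, 0, 0, 0, 0.1134, 0.45, 0, 0, 0, 0, 0, 0.1134, 0.45, 2.6, -3.2, 0, 0, 0, 0, 0.45, 2.6, -3.2, 0, 0, 0, 0, 0.45, 2.6, -3.2, 0, 0, 0, 0, 0.45, 2.6, -3.2, 0, 0, 0, 0, 0.45, 2.6, -3.2, 0, 0, 0, 0, 0.45, 2.6, -3.2, 0, 0, 0, 0, 0.45, 2.6, -3.2, 0, 0, 0, 0, 0.45, 2.6, -3.2, 0, 0, 0, 0, 0.45])

```text
time: 1.5
ee_pos: [349.2, -351.9, 231.4]
orientation: [[1.0, -0.0, 0.0], [-0.0, -1.0, -0.0], [0.0, 0.0, -1.0]]
wrist_force: [0.9, -0.1, 0.0]
grip_width: 38.6
grasp_force: 0.0
```

Request:
apply_moves(targets=[3.1, -3.9, 0, 0, 0, 0, 0.45, 3.1, -3.9, 0, 0, 0, 0, 0.45, 3.1, -3.9, 0, 0, 0, 0, 0.45, 3.1, -3.9, 0, 0, 0, 0, 0.45, 3.1, -3.9, 0, 0, 0, 0, 0.45, 3.1, -3.9, 0, 0, 0, 0, 0.45, 3.1, -3.9, 0, 0, 0, 0, 0.45, 3.1, -3.9, 0, 0, 0, 0, 0.45, 3.1, -3.9, 2, 0, 0, 0, 0.45, 0.6, -0.6, 2, 0, 0, 0, 0.45])

```text
time: 2.75
ee_pos: [634.6, 7.6, 190.3]
orientation: [[1.0, 0.004, 0.0], [0.004, -1.0, 0.002], [0.0, -0.002, -1.0]]
wrist_force: [-0.5, -1.0, 0.2]
grip_width: 38.6
grasp_force: 0.0
```

Request:
apply_moves(targets=[0, 0, 2.5, 0, 0, 0, 0.45, 0, 0, 2.5, 0, 0, 0, 0.45, 0, 0, 2.5, 0, 0, 0, 0.45, 0, 0, 2.5, 0, 0, 0, 0.45, 0, 0, 2.5, 0, 0, 0, 0.45, 0, 0, 2, 0, 0, 0, 0.45, 0, 0, 1.5, 0, 0, 0, 0.45, 0, 0, 0.7, 0, 0, 0, 0.45, 0, 0, 0.5, 0, 0, 0, 0.45, 0, 0, 0, 0, 0, 0, 0.45])

```text
time: 4.0
ee_pos: [633.6, 4.1, 19.4]
orientation: [[1.0, 0.0, 0.0], [0.0, -1.0, 0.0], [0.0, -0.0, -1.0]]
wrist_force: [-1.4, 0.7, -0.1]
grip_width: 38.3
grasp_force: 0.0
```

Request:
apply_moves(targets=[0, 0, 0, 0, 0, 0, 0.1, 0, 0, 0, 0, 0, 0, 0.1, 0, 0, 0, 0, 0, 0, 0.1, 0, 0, 0, 0, 0, 0, 0.1, 0, 0, 0, 0, 0, 0, 0.1, 0, 0, 0, 0, 0, 0, 0.1, 0, 0, 0, 0, 0, 0, 0.1, 0, 0, 0, 0, 0, 0, 0.1, 0, 0, 0, 0, 0, 0, 0.1, 0, 0, 0, 0, 0, 0, 0.1])

```text
time: 5.25
ee_pos: [633.9, 4.0, 20.1]
orientation: [[1.0, -0.0, 0.001], [-0.0, -1.0, -0.0], [0.001, 0.0, -1.0]]
wrist_force: [-1.0, 0.6, 4.9]
grip_width: 16.9
grasp_force: 58.5
```

Request:
apply_moves(targets=[0, 0, -0.5, 0, 0, 0, 0.1, 0, 0, -1, 0, 0, 0, 0.1, 0, 0, -1.5, 0, 0, 0, 0.1, 0, 0, -1.5, 0, 0, 0, 0.1, 0, 0, -1.5, 0, 0, 0, 0.1, 0, 0, -1.5, 0, 0, 0, 0.1, 0, 0, -1.5, 0, 0, 0, 0.1, 0, 0, -1, 0, 0, 0, 0.1, 0, 0, 0, 0, 0, 0, 0.1, 0, 0, 0, 0, 0, 0, 0.1])

```text
time: 6.5
ee_pos: [633.2, 4.0, 118.8]
orientation: [[1.0, -0.0, -0.001], [-0.0, -1.0, 0.0], [-0.001, -0.0, -1.0]]
wrist_force: [-0.2, 0.4, -1.3]
grip_width: 16.8
grasp_force: 58.6
```

```bash
python3 - <<'E'
from h import *
shot("side","s2.png",(150,60,350,210),3.9)
E
```

```text
(no output)
```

View pics/s2.png

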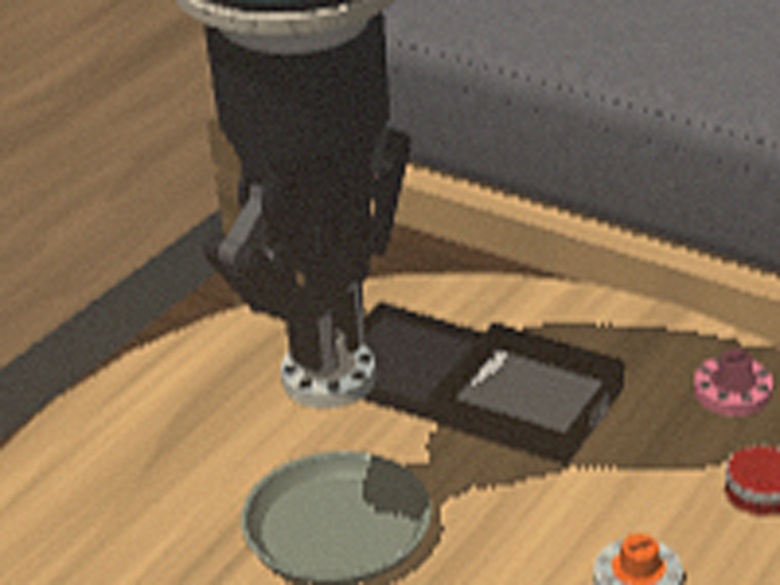

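The wheel hangs level in the gripper at (330,375) and the dish at (340,515) hasn't moved. Next, the cup.

Request:
apply_moves(targets=[-0.5, -2.1, 0, 0, 0, 0, 0.1, -0.5, -2.1, 0, 0, 0, 0, 0.1, -0.5, -2.1, 0, 0, 0, 0, 0.1, -0.5, -2.1, 0, 0, 0, 0, 0.1, -0.5, -2.1, 0, 0, 0, 0, 0.1, -0.5, -2.1, 0, 0, 0, 0, 0.1, -0.5, -2.1, 0, 0, 0, 0, 0.1, 0, 0, 0, 0, 0, 0, 0.1, 0, 0, 1, 0, 0, 0, 0.1, 0, 0, 1.5, 0, 0, 0, 0.1])

```text
time: 7.8
ee_pos: [598.8, 150.2, 93.4]
orientation: [[1.0, -0.001, 0.0], [-0.001, -1.0, -0.0], [0.0, 0.0, -1.0]]
wrist_force: [0.4, -0.5, -0.3]
grip_width: 17.0
grasp_force: 58.6
```

Request:
apply_moves(targets=[0, 0, 1.5, 0, 0, 0, 0.1, 0, 0, 1.5, 0, 0, 0, 0.1, 0, 0, 1.5, 0, 0, 0, 0.1, 0, 0, 1, 0, 0, 0, 0.1, 0, 0, 0.8, 0, 0, 0, 0.1, 0, 0, 0.5, 0, 0, 0, 0.1, 0, 0, 0.4, 0, 0, 0, 0.1, 0, 0, 0, 0, 0, 0, 0.1, 0, 0, 0, 0, 0, 0, 0.1, 0, 0, 0, 0, 0, 0, 0.1])

```text
time: 9.05
ee_pos: [598.7, 151.1, 22.6]
orientation: [[1.0, -0.0, 0.0], [-0.0, -1.0, 0.0], [0.0, -0.0, -1.0]]
wrist_force: [0.6, 0.2, -0.9]
grip_width: 17.0
grasp_force: 58.6
```

Request:
apply_moves(targets=[0, 0, 0.1, 0, 0, 0, 0.1, 0, 0, 0.1, 0, 0, 0, 0.1, 0, 0, 0.1, 0, 0, 0, 0.1, 0, 0, 0, 0, 0, 0, 0.1, 0, 0, 0, 0, 0, 0, 0.3, 0, 0, 0, 0, 0, 0, 0.4, 0, 0, 0, 0, 0, 0, 0.4, 0, 0, 0, 0, 0, 0, 0.4, 0, 0, 0, 0, 0, 0, 0.4, 0, 0, 0, 0, 0, 0, 0.4])

```text
time: 10.3
ee_pos: [598.6, 151.1, 19.3]
orientation: [[1.0, 0.0, 0.0], [0.0, -1.0, 0.0], [0.0, -0.0, -1.0]]
wrist_force: [-0.2, -0.4, 0.4]
grip_width: 34.2
grasp_force: 0.0
```

Request:
apply_moves(targets=[0, 0, -0.5, 0, 0, 0, 0.4, 0, 0, -1, 0, 0, 0, 0.4, 0, 0, -2, 0, 0, 0, 0.4, 0, 0, -2, 0, 0, 0, 0.4, 0, 0, -2.5, 0, 0, 0, 0.4, -2, 1.5, -1, 0, 0, 0, 0.45, -2, 1.5, 0, 0, 0, 0, 0.45, -2, 1.5, 0, 0, 0, 0, 0.45, -2, 1.5, 0, 0, 0, 0, 0.45, -2.3, 1.5, 0, 0, 0, 0, 0.45])

```text
time: 11.55
ee_pos: [495.3, 75.6, 110.6]
orientation: [[1.0, -0.0, 0.001], [-0.0, -1.0, -0.0], [0.001, 0.0, -1.0]]
wrist_force: [0.1, 0.2, -0.7]
grip_width: 38.4
grasp_force: 0.0
```

```bash
python3 - <<'E'
from h import *
shot("top","t3.png",(150,105,430,310),2.8)
E
```

```text
(no output)
```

View pics/t3.png

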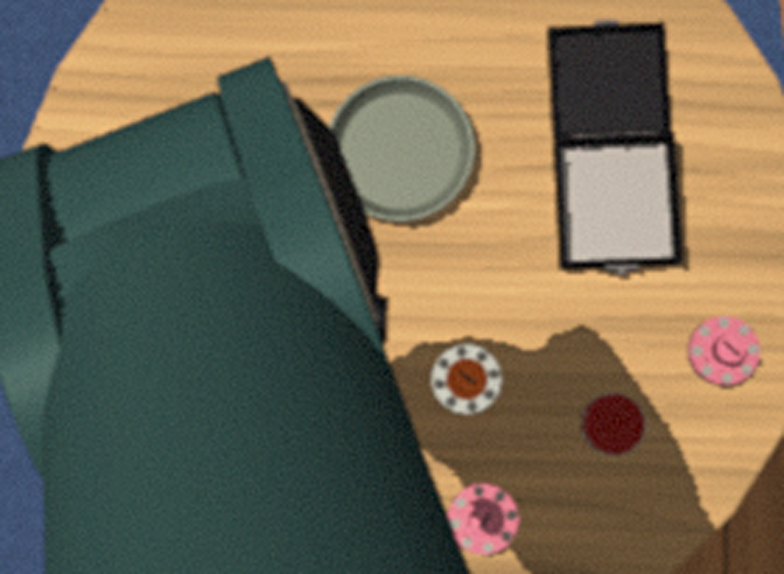

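The arm hides the cup in this top view. The dish at (402,149) and the case haven't moved. I'll check the cup from the side.

```bash
python3 - <<'E'
from h import *
shot("side","s4.png",(150,130,350,280),3.9)
E
```

```text
(no output)
```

View pics/s4.png

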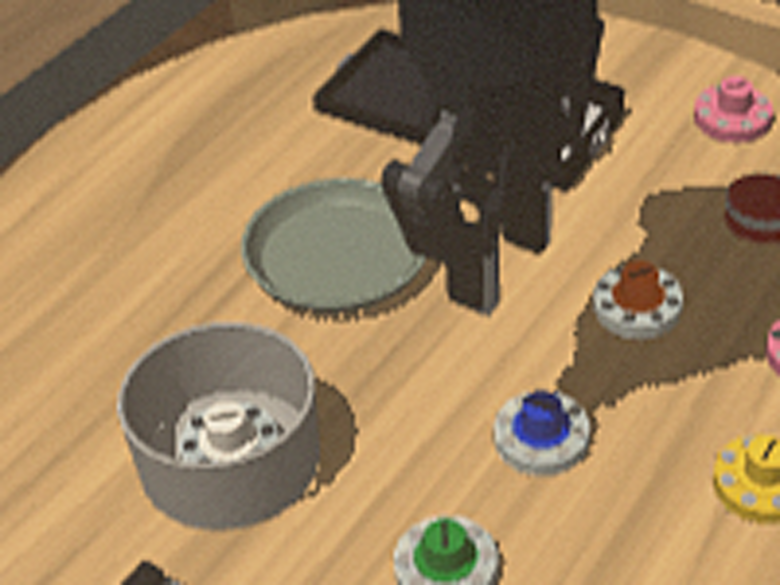

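The white wheel lies flat, knob up, in the cup at (228,430). Blue is at (543,420), so I'll grasp it now.

Request:
apply_moves(targets=[-1, 0.6, 0, 0, 0, 0, 0.45, -1, 0.55, 0, 0, 0, 0, 0.45, 0, 0, 1, 0, 0, 0, 0.45, 0, 0, 2, 0, 0, 0, 0.45, 0, 0, 2, 0, 0, 0, 0.45, 0, 0, 2, 0, 0, 0, 0.45, 0, 0, 1.2, 0, 0, 0, 0.45, 0, 0, 0.8, 0, 0, 0, 0.45, 0, 0, 0.5, 0, 0, 0, 0.45, 0, 0, 0, 0, 0, 0, 0.45])

```text
time: 12.9
ee_pos: [475.6, 64.6, 14.3]
orientation: [[1.0, 0.0, 0.0], [0.0, -1.0, 0.0], [0.0, -0.0, -1.0]]
wrist_force: [-0.4, 0.2, 0.7]
grip_width: 38.3
grasp_force: 0.0
```

Request:
apply_moves(targets=[0, 0, 0, 0, 0, 0, 0.1, 0, 0, 0, 0, 0, 0, 0.1, 0, 0, 0, 0, 0, 0, 0.1, 0, 0, 0, 0, 0, 0, 0.1, 0, 0, 0, 0, 0, 0, 0.1, 0, 0, -0.5, 0, 0, 0, 0.1, 0, 0, -1, 0, 0, 0, 0.1, 0, 0, -2, 0, 0, 0, 0.1, 0, 0, -2, 0, 0, 0, 0.1, 0, 0, -1, 0, 0, 0, 0.1])

```text
time: 14.15
ee_pos: [476.0, 64.5, 80.7]
orientation: [[1.0, -0.0, 0.002], [-0.0, -1.0, 0.0], [0.002, -0.0, -1.0]]
wrist_force: [0.3, 0.3, -0.3]
grip_width: 16.9
grasp_force: 58.6
```

Request:
apply_moves(targets=[2, 0.7, 0, 0, 0, 0, 0.1, 2, 0.7, 0, 0, 0, 0, 0.1, 2, 0.7, 0, 0, 0, 0, 0.1, 2, 0.7, 0, 0, 0, 0, 0.1, 2, 0.75, 0, 0, 0, 0, 0.1, 2, 0.75, 0, 0, 0, 0, 0.1, 2, 0.75, 0, 0, 0, 0, 0.1, 2, 0.75, 0, 0, 0, 0, 0.1, 0, 0, 0, 0, 0, 0, 0.1, 0, 0, 1, 0, 0, 0, 0.1])

```text
time: 15.4
ee_pos: [635.3, 6.8, 69.3]
orientation: [[1.0, 0.0, 0.001], [0.0, -1.0, 0.0], [0.001, -0.0, -1.0]]
wrist_force: [-1.0, -0.1, -0.1]
grip_width: 17.1
grasp_force: 58.6
```

Request:
apply_moves(targets=[0, 0, 1.5, 0, 0, 0, 0.1, 0, 0, 1.5, 0, 0, 0, 0.1, 0, 0, 1, 0, 0, 0, 0.1, 0, 0, 0.5, 0, 0, 0, 0.1, 0, 0, 0.2, 0, 0, 0, 0.1, 0, 0, 0, 0, 0, 0, 0.1, 0, 0, 0, 0, 0, 0, 0.1, 0, 0, 0, 0, 0, 0, 0.1, 0, 0, 0, 0, 0, 0, 0.1, 0, 0, 0, 0, 0, 0, 0.1])

```text
time: 16.65
ee_pos: [635.5, 6.5, 22.3]
orientation: [[1.0, -0.0, 0.0], [-0.0, -1.0, 0.0], [0.0, -0.0, -1.0]]
wrist_force: [0.1, -0.1, -0.8]
grip_width: 16.8
grasp_force: 58.6
```

Request:
apply_moves(targets=[0, 0, 0.1, 0, 0, 0, 0.1, 0, 0, 0.1, 0, 0, 0, 0.1, 0, 0, 0.05, 0, 0, 0, 0.1, 0, 0, 0, 0, 0, 0, 0.1, 0, 0, 0, 0, 0, 0, 0.3, 0, 0, 0, 0, 0, 0, 0.4, 0, 0, 0, 0, 0, 0, 0.4, 0, 0, 0, 0, 0, 0, 0.4, 0, 0, 0, 0, 0, 0, 0.4, 0, 0, 0, 0, 0, 0, 0.4])

```text
time: 17.9
ee_pos: [635.5, 6.5, 19.8]
orientation: [[1.0, 0.0, -0.0], [0.0, -1.0, 0.0], [-0.0, -0.0, -1.0]]
wrist_force: [-0.2, -0.9, 0.3]
grip_width: 34.3
grasp_force: 0.0
```

Request:
apply_moves(targets=[0, 0, -0.5, 0, 0, 0, 0.4, 0, 0, -1, 0, 0, 0, 0.4, 0, 0, -2, 0, 0, 0, 0.4, 0, 0, -2, 0, 0, 0, 0.4, 0, 0, -2.5, 0, 0, 0, 0.4, -3, 1, 0, 0, 0, 0, 0.45, -3, 1, 0, 0, 0, 0, 0.45, -3, 1, 0, 0, 0, 0, 0.45, -3, 1, 0, 0, 0, 0, 0.45, -3, 0.8, 0, 0, 0, 0, 0.45])

```text
time: 19.15
ee_pos: [484.9, -41.9, 101.0]
orientation: [[1.0, -0.0, 0.001], [-0.0, -1.0, -0.0], [0.001, 0.0, -1.0]]
wrist_force: [0.8, 0.5, 0.2]
grip_width: 38.3
grasp_force: 0.0
```

```bash
python3 - <<'E'
from h import *
shot("side","s5.png",(150,130,350,280),3.9)
E
```

```text
(no output)
```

View pics/s5.png

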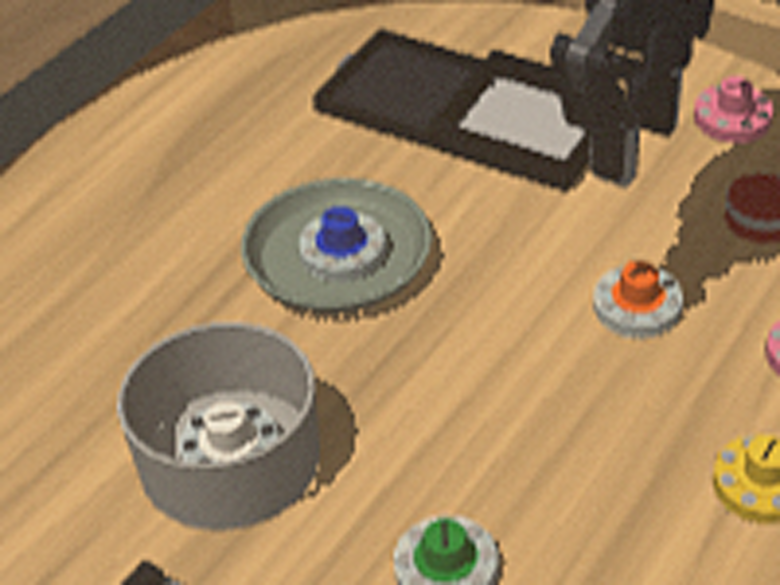

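The blue wheel lies flat in the dish at (340,240), and the cup hasn't moved. Now the orange one at (638,290).

Request:
apply_moves(targets=[-0.9, 0, 0, 0, 0, 0, 0.45, 0, 0, 1, 0, 0, 0, 0.45, 0, 0, 2, 0, 0, 0, 0.45, 0, 0, 2, 0, 0, 0, 0.45, 0, 0, 1.5, 0, 0, 0, 0.45, 0, 0, 1, 0, 0, 0, 0.45, 0, 0, 0.7, 0, 0, 0, 0.45, 0, 0, 0.3, 0, 0, 0, 0.45, 0, 0, 0, 0, 0, 0, 0.45, 0, 0, 0, 0, 0, 0, 0.45])

```text
time: 20.45
ee_pos: [476.8, -41.5, 15.1]
orientation: [[1.0, -0.0, 0.001], [-0.0, -1.0, -0.0], [0.001, 0.0, -1.0]]
wrist_force: [-0.5, 1.0, -0.1]
grip_width: 38.6
grasp_force: 0.0
```

Request:
apply_moves(targets=[0, 0, 0, 0, 0, 0, 0.1, 0, 0, 0, 0, 0, 0, 0.1, 0, 0, 0, 0, 0, 0, 0.1, 0, 0, 0, 0, 0, 0, 0.1, 0, 0, 0, 0, 0, 0, 0.1, 0, 0, -0.5, 0, 0, 0, 0.1, 0, 0, -1, 0, 0, 0, 0.1, 0, 0, -2, 0, 0, 0, 0.1, 0, 0, -2, 0, 0, 0, 0.1, 0, 0, -1.5, 0, 0, 0, 0.1])

```text
time: 21.7
ee_pos: [476.7, -41.5, 86.1]
orientation: [[1.0, -0.0, 0.001], [-0.0, -1.0, -0.0], [0.001, 0.0, -1.0]]
wrist_force: [0.0, -0.1, -0.2]
grip_width: 17.2
grasp_force: 58.6
```

Request:
apply_moves(targets=[1.6, 1.3, 0, 0, 0, 0, 0.1, 1.6, 1.3, 0, 0, 0, 0, 0.1, 1.6, 1.3, 0, 0, 0, 0, 0.1, 1.6, 1.3, 0, 0, 0, 0, 0.1, 1.6, 1.3, 0, 0, 0, 0, 0.1, 1.6, 1.3, 0, 0, 0, 0, 0.1, 1.6, 1.4, 0, 0, 0, 0, 0.1, 1.35, 1.35, 0, 0, 0, 0, 0.1, 0, 0, 0, 0, 0, 0, 0.1, 0, 0, 1, 0, 0, 0, 0.1])

```text
time: 22.95
ee_pos: [602.0, -146.6, 75.0]
orientation: [[1.0, 0.0, 0.001], [0.0, -1.0, 0.0], [0.001, -0.0, -1.0]]
wrist_force: [-0.2, -0.7, -0.5]
grip_width: 16.8
grasp_force: 58.6
```

Request:
apply_moves(targets=[0, 0, 1.5, 0, 0, 0, 0.1, 0, 0, 1.5, 0, 0, 0, 0.1, 0, 0, 1, 0, 0, 0, 0.1, 0, 0, 0.8, 0, 0, 0, 0.1, 0, 0, 0.5, 0, 0, 0, 0.1, 0, 0, 0, 0, 0, 0, 0.1, 0, 0, 0, 0, 0, 0, 0.1, 0, 0, 0, 0, 0, 0, 0.1, 0, 0, 0, 0, 0, 0, 0.1, 0, 0, 0, 0, 0, 0, 0.1])

```text
time: 24.2
ee_pos: [602.1, -147.0, 21.8]
orientation: [[1.0, 0.0, 0.0], [0.0, -1.0, 0.0], [0.0, -0.0, -1.0]]
wrist_force: [0.4, 0.2, -0.0]
grip_width: 16.9
grasp_force: 58.6
```

Request:
apply_moves(targets=[0, 0, 0.15, 0, 0, 0, 0.1, 0, 0, 0.1, 0, 0, 0, 0.1, 0, 0, 0.1, 0, 0, 0, 0.1, 0, 0, 0, 0, 0, 0, 0.1, 0, 0, 0, 0, 0, 0, 0.3, 0, 0, 0, 0, 0, 0, 0.4, 0, 0, 0, 0, 0, 0, 0.4, 0, 0, 0, 0, 0, 0, 0.4, 0, 0, 0, 0, 0, 0, 0.4, 0, 0, 0, 0, 0, 0, 0.4])

```text
time: 25.45
ee_pos: [602.0, -146.9, 18.3]
orientation: [[1.0, -0.0, -0.0], [-0.0, -1.0, 0.0], [-0.0, -0.0, -1.0]]
wrist_force: [-1.0, -0.9, 0.3]
grip_width: 34.3
grasp_force: 0.0
```

Request:
apply_moves(targets=[0, 0, -0.5, 0, 0, 0, 0.4, 0, 0, -1, 0, 0, 0, 0.4, 0, 0, -2, 0, 0, 0, 0.4, 0, 0, -2.5, 0, 0, 0, 0.4, 0, 0, -3, 0, 0, 0, 0.4, 0, 0, -4, 0, 0, 0, 0.4, -3, 3, -2, 0, 0, 0, 0.4, -3, 3, 0, 0, 0, 0, 0.4, -3, 3, 0, 0, 0, 0, 0.4, -3, 3, 0, 0, 0, 0, 0.4])

```text
time: 26.7
ee_pos: [481.1, -267.9, 169.8]
orientation: [[1.0, 0.0, 0.001], [0.0, -1.0, -0.001], [0.001, 0.001, -1.0]]
wrist_force: [-0.0, -1.8, -0.7]
grip_width: 34.2
grasp_force: 0.0
```

Request:
apply_moves(targets=[-2, 4, 0, 0, 0, 0, 0.4, -2, 4, 0, 0, 0, 0, 0.4, -2, 4, 0, 0, 0, 0, 0.4, -2, 4, 0, 0, 0, 0, 0.4, -2, 3, 0, 0, 0, 0, 0.4, 0, 3, 0, 0, 0, 0, 0.4, 0, 3, 0, 0, 0, 0, 0.4, 0, 2, 0, 0, 0, 0, 0.4, 0, 0, 0, 0, 0, 0, 0.4, 0, 0, 0, 0, 0, 0, 0.4])

```text
time: 27.95
ee_pos: [382.3, -536.3, 169.1]
orientation: [[1.0, 0.001, 0.001], [0.001, -1.0, -0.0], [0.001, 0.0, -1.0]]
wrist_force: [1.3, 0.9, -0.0]
grip_width: 34.0
grasp_force: 0.0
```

```bash
python3 - <<'E'
from h import *
shot("top","t6.png",(150,105,430,310),2.8)
shot("side","s6.png",(150,110,410,305),3)
E
```

```text
(no output)
```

View pics/t6.png

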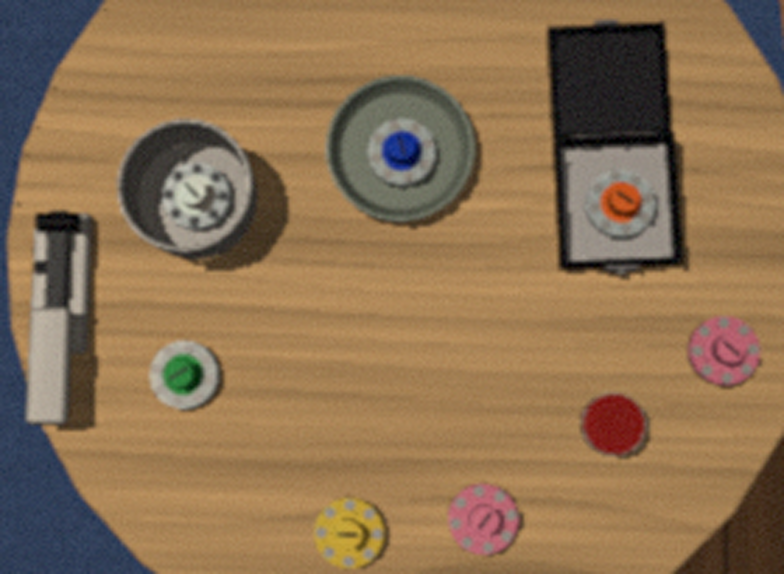

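View pics/s6.png

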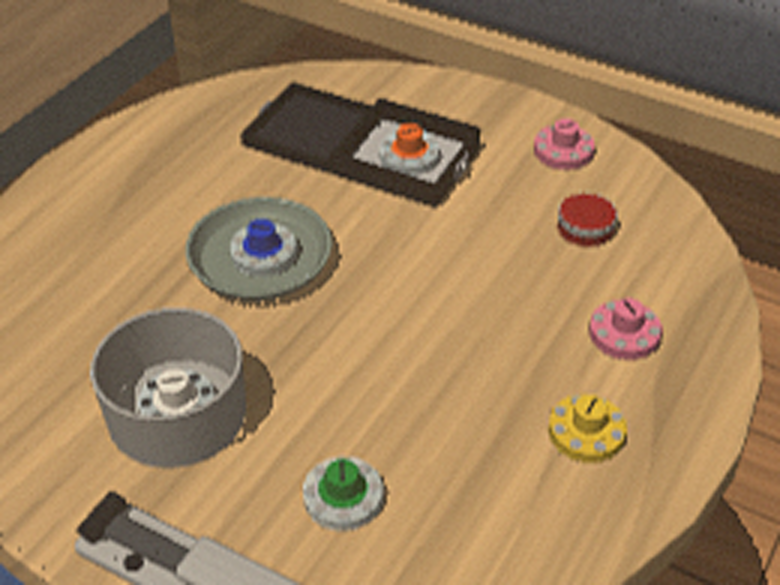

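All three wheels lie flat: white in the cup (top view 197,195), blue in the dish (402,151), orange in the light-lined half of the case (622,203). Everything else is where it started.

```bash
python3 -c "
from plant import robot
print(robot.hand_in())"
```

```text
the job is handed in; nothing more can be done
None
```

I moved the wheels in the order asked and handed the job in at about 28 s. White is in the cup, blue in the dish and orange in the deep half of the case, each lying flat, knob up and let go, with nothing else visibly moved in the final pictures.

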